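# Offer up the electrode arm to its stand

## Task

Pull the upper drawer of the small two-drawer unit fully open by its handle and leave it open, take hold of the electrode arm in it at its balance point, close to its heavy hub, and lift it out level. Carry it to the electrode stand and hold it there, level, with the hub's bore centred over the post and the three-hole head centred over the beaker spot, the underside of the hub 2 to 4 cm above the top of the post, so that a colleague can slip the friction washer on: finish while still holding it like that, touching neither post nor beaker. Leave the lower drawer shut and do not disturb the beaker, the washer or the other things on the bench.

Things in the scene. Friction and masses are not known exactly. Their poses are not given: they have to be found in the camera images.
- upper_drawer (a joint): slide of the upper drawer, m: 0 shut, 0.195 fully open; opens straight out of the unit's front, about 1.5 N of friction, stays where it is left. Tray inside 188 mm long, 125 mm wide, floor 80 mm above the worktop, side walls 32 mm high, front panel up to 133 mm above the worktop. Fully open, the whole tray lies in front of the unit
- lower_drawer (a joint): slide of the lower drawer, m: 0 shut (it stays shut)
- upper_handle (a point): middle of the upper drawer's bar handle: level round steel bar, 11 mm thick, 84 mm long across the drawer (along this point's y), 35 mm in front of the drawer's face, 109 mm above the worktop, 31 mm below the unit's top; moves with the drawer. Its +x points into the unit: the drawer opens along its -x
- unit_front (a point): middle of the upper front edge of the fixed two-drawer unit, in the plane of the shut drawers' fronts; the unit, grey sheet steel with white drawer fronts, is 212 mm deep, 155 mm wide and 140 mm high, x into it, z up
- electrode_arm: electrode arm, 0.3 kg (may vary by a quarter), 168 mm long; origin on the hub's axis at the underside; x from hub to head, z up. Lies in the upper drawer, hub towards its front. Heavy hub 38 mm across, 40 mm high, 17 mm upright bore, 8 mm lock screw behind; bar 14 mm wide, 18 mm high; light plastic head 26 x 48 x 33 mm, its middle hole 128 mm from the hub's axis, underside level with the hub's
- balance_point (a point): balance point of the arm, on its bar: 40 mm from the hub's axis towards the head, half-way up the bar (24 mm above the arm's underside; the bar is 15 to 33 mm above it and free from 27 to 105 mm from the hub's axis); axes as the arm's. Grip the bar here across its 14 mm width
- hub_bore (a point): centre of the hub's bore at the hub's underside (the arm's origin)
- electrode_stand: fixed electrode stand: grey base plate 95 x 190 mm, top 12 mm above the worktop, origin under its middle; y runs lengthwise from the post to the beaker spot, x across
- post_top (a point): centre of the top of the stand's upright steel post, 14 mm thick, 105 mm above the worktop, 64 mm from the middle of the base at its right-hand end
- beaker_spot (a point): centre of the beaker spot on the base's top, ringed by a 3 mm rim 65 mm across, 128 mm from the post's axis; the beaker stands in it
- beaker: small empty glass beaker, 56 mm across its lip, 66 mm high, loose on the beaker spot; origin at its underside
- washer: white plastic friction washer, 28 mm across, 4 mm thick, lying on the stand's base
- slide_carton: small carton 31 x 80 x 30 mm on top of the drawer unit
- dropper_bottle: dropper bottle 33 mm across, 76 mm high, on top of the drawer unit
- note_pad: spiral note pad 105 x 74 x 10 mm lying on the worktop in front of the drawer unit
- pen: pen 135 mm long, 10 mm thick, lying beside the note pad
- dropper_small: dropper bottle 31 mm across, 70 mm high, at the right-hand edge of the worktop
Things that resemble listed ones, but are neither listed nor needed, are in the scene too. Several things have the shape of the beaker; the one meant has the colours described above.

How it is judged:
By the outcome, as a careful person would: the job done as asked, in the order asked, and still so for the second after the job is handed in, while the arm keeps its last pose, push and grip.
It also fails if it takes over 51 s, if anything falls off the work surface, if the arm or the gripper's body presses on something with over 40 N, if the wrist force passes 120 N, or if a joint passes its speed limit or range.

## Robot

A 6-joint arm with a two-finger parallel gripper is mounted at the origin on a cart in front of the work surface, level with it; the furniture and walls round the work are solid. World frame = base frame: x ahead of the robot, y to its left, z up, the work surface at z = 0. Lengths are in m, angles in rad, forces in N, time in s.
With the tool pointing down it reaches from about 0.35 to 0.775 m from the base axis. Payload 5.5 kg.
Tool frame: the origin (TCP) lies at the very end of the fingers, on their centre line; the grasp point (between the pads) lies 19 mm behind it; z points along the fingers, y is the line along which they close (so a half turn about z gives the same grasp; the last joint's range is limited). The gripper opens to 85 mm and grips with 20 to 120 N. Pads are 22 mm wide; open, the fingers measure 114 mm over their backs; the gripper's body (76 mm by 85 mm) begins 54 mm behind the grasp point. The pads swing forward as they close: fully open they stand 13 mm farther back than shut.
Start: joints at [-1.34, 0.313, 0.046, 1.304, 0, 1.431], TCP at [0.208, -0.536, 0.231] pointing down, gripper open.
Joint ranges: [-2.76, 2.76], [-0.86, 1.69], [-1.03, 1.26], [-2.2, 2.34], [-1.47, 1.5], [-3.14, 3.14]. Speed limits (rad/s): [2.57, 2.57, 3.14, 3.14, 3.14, 3.14].

## Interface

Orientations are given as a unit quaternion [w, x, y, z].
In Python, from workcell import env gives the robot as it stands. The module is installed in compiled form; this text tells all that it offers.
- The arm moves only by the tool jog_arm, never from a script. Its arguments are lists of equal length, an entry for each row: "gripper": the opening, from 0 (shut) to 1 (fully open); "offset": the shift along the world's x, y, z in cm, a list of three; "twist": the turn about the world's z in degrees. In form: {"gripper": [gripper, ...], "offset": [[dx, dy, dz], ...], "twist": [twist, ...]}. A call has exactly 8 rows; each row is the pose to reach, as a shift and turn from the pose commanded when the call began; what a row does not reach only later rows make up. A row lasts 1/8 s, in which the tool goes at most 62.5 mm and 10.7 degrees, less where a joint would pass 70% of its speed; a pose out of reach is approached as far as the arm can. A call with a gripper value outside its range is refused whole. The fingers move at their own pace and stop on an object; "squeeze" is the grip in N (left out, the last holds). Time passes only in rows, so rows that repeat a pose let the fingers close, or fill a call up. It gives the time, the measured TCP pose, the force, the opening and the grip force at its end, in the units of the state.
- env.get_state(): the state, without advancing time (a new reading comes with each control period).
- env.read_camera(name): name is "scene" or "top" or "wrist"; returns a dict with "image" (480x640x3 uint8, red, green, blue), "z_map" (480x640 float32, m along the optical axis (not along the pixel's ray), 0 where there is no reading), "fovy" (degrees; the focal length in pixels is half the picture's height over the tangent of half this angle, whatever the lens; pixels are square), "cx", "cy" (the principal point, pixels), "cam_to_world" (4x4, takes a point from camera to world coordinates). Camera axes: x right, y up, looking along -z (the intrinsics and any distortion apply to the point x, -y, -z); pixel columns grow to the right and rows downward; lengths in m; the calibration is good to about 2 mm. The wrist camera is an equidistant fisheye: a pixel r from the principal point sees the ray r / f radians off the axis. A picture is of the moment at which its call begins.
- env.hand_in(): hands the job in; it is judged then, once.
The state is a dict: "clock": time; "joint_pos": joint angles; "qvel": joint speeds; "tau": joint torques, N m; "tcp_pos": TCP position; "orientation": TCP orientation; "wrist_force": force on the tool from outside, world axes, zero at the start; "ft_torque": the same for the moment, N m; "finger_gap": finger opening in m; "grip_force": force on a finger pad.
Only numpy, scipy, OpenCV 4.12 (cv2) and the standard library are available. Lean on these libraries where they do the work, as an engineer would, in place of code of your own. Each camera call takes 0.05 s, during which the arm holds its last target. There are 200 camera calls.

## Working session

There is one attempt and no reset: what is moved stays moved. The work goes in short steps, Python scripts to look and compute and a tool call to move; the robot and the scene stay as the last step left them, time stands still between calls to the robot, and variables do not carry over. Pictures are saved under pics/ and viewed, at most 10 in all, crops included, and the job is handed in when it is done.

Besides the shell and the picture viewer there is one more tool, called after ">>>" as a command line: name --pt "numbers of a row" for each row, then --argument value for the rest. jog_arm: Moves the arm, as the interface text tells. Its arguments: {"type":"object","properties":{"gripper":{"type":"array"},"offset":{"type":"array"},"twist":{"type":"array"},"squeeze":{"type":"number"}},"required":["gripper","offset","twist"]}

```bash
mkdir -p pics; cat >h.py <<'E'
import numpy as np,cv2,pickle
from workcell import env
def shot(cam,name):
    r=env.read_camera(cam); pickle.dump(r,open(f'pics/{name}.pkl','wb'))
    cv2.imwrite(f'pics/{name}.png',r['image'][:,:,::-1]); return r
def load(name): return pickle.load(open(f'pics/{name}.pkl','rb'))
def ray(r,u,v,fish=False):
    f=240/np.tan(np.radians(r['fovy'])/2); x=(u-r['cx']);y=(v-r['cy'])
    if fish:
        n=np.hypot(x,y);t=n/f; d=np.array([x/n*np.sin(t),-y/n*np.sin(t),-np.cos(t)])
    else: d=np.array([x/f,-y/f,-1.])
    T=r['cam_to_world']; return T[:3,3],T[:3,:3]@d
def onplane(r,u,v,z,fish=False):
    o,d=ray(r,u,v,fish); return o+d*(z-o[2])/d[2]
def dep(r,u,v):
    o,d=ray(r,u,v); return o+d*r['z_map'][int(v),int(u)]
def cloud(r):
    f=240/np.tan(np.radians(r['fovy'])/2); v,u=np.mgrid[:480,:640]
    d=np.stack([(u-r['cx'])/f,-(v-r['cy'])/f,-np.ones(u.shape)],-1)
    T=r['cam_to_world']; return (d*r['z_map'][...,None])@T[:3,:3].T+T[:3,3]
E
python3 -c "
from h import *
a=shot('scene','s0');b=shot('top','t0')
for r in(a,b):print(r['fovy'],r['cx'],r['cy'],r['cam_to_world'].round(3).tolist())
s=env.get_state();print(s)"
```

```text
52.25658733045681 329.3287618873502 238.65381956654514 [[-0.86, 0.297, -0.415, 0.167], [-0.51, -0.483, 0.712, 0.656], [0.011, 0.824, 0.567, 0.711], [0.0, 0.0, 0.0, 1.0]]
54.032848622930665 313.75878377993985 237.3671918238473 [[-0.006, 0.997, -0.071, 0.523], [-1.0, -0.006, -0.005, -0.11], [-0.006, 0.071, 0.997, 1.188], [0.0, 0.0, 0.0, 1.0]]
{'clock': 0.1, 'joint_pos': array([-1.33958382e+00,  3.13931444e-01,  4.51127058e-02,  1.30358707e+00,
       -1.97125945e-05,  1.43120178e+00]), 'qvel': array([ 0.00108734, -0.0016492 ,  0.00220028, -0.00107355,  0.00149327,
       -0.00100464]), 'tau': array([ 1.94283632e-03, -4.81724811e+01,  2.99243832e+01,  1.28234152e-02,
       -1.31264997e-04, -3.59137402e-06]), 'tcp_pos': array([ 0.20824793, -0.53549189,  0.23050276]), 'orientation': array([-8.03444944e-04,  9.82861624e-01,  1.84343107e-01, -4.66974059e-05]), 'wrist_force': array([-0.4029548 , -0.20128298, -0.25994979]), 'ft_torque': array([-0.024033  ,  0.00460893, -0.01079755]), 'grip_force': 0.0, 'finger_gap': 0.08517665927341792}
```

View pics/s0.png

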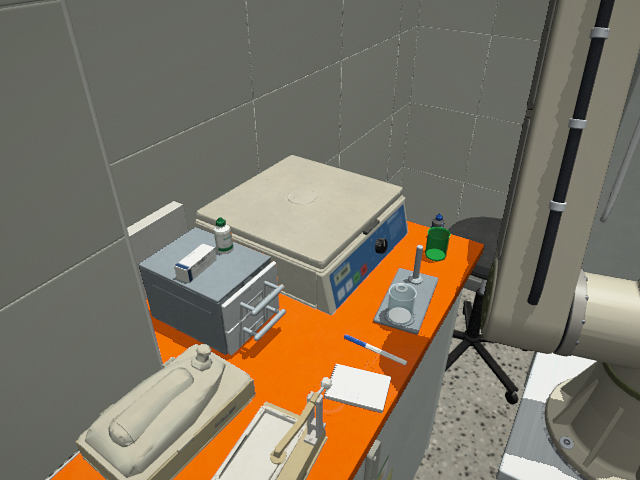

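View pics/t0.png

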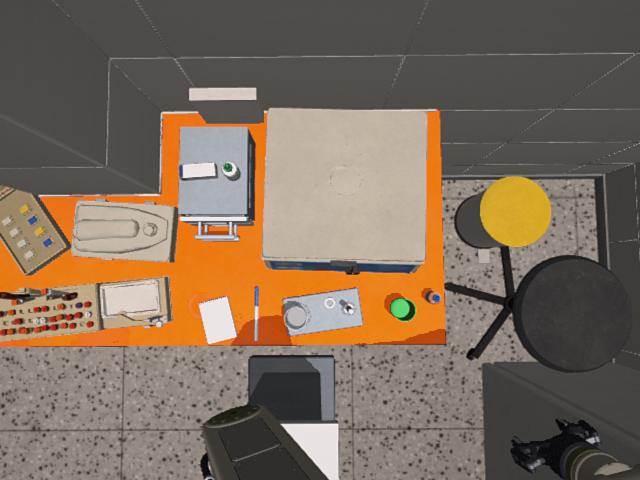

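Top view: unit at about (180–250, 127–220) with handles at (195–240, 220–240). The stand has its post at (349, 308) and the beaker at (297, 316). The pad is at (217, 319) and the pen at (256, 313). Next I'll measure from depth.

```bash
python3 -c "
from h import *
for n in('s0','t0'):
    r=load(n);P=cloud(r);x,y,z=P[...,0],P[...,1],P[...,2]
    val=r['z_map']>0
    print(n)
    m=val&(abs(z-.14)<.004)&(x>.45)&(x<.95)&(y>.05)&(y<.5)
    k,l,s,_=cv2.connectedComponentsWithStats(m.astype('uint8'));i=1+s[1:,4].argmax()
    q=P[l==i]; print('unit top',cv2.minAreaRect(q[:,:2].astype('f4')),np.median(q[:,2]),len(q)); print(cv2.boxPoints(cv2.minAreaRect(q[:,:2].astype('f4'))).round(4).tolist())
    box=cv2.boxPoints(cv2.minAreaRect(q[:,:2].astype('f4')));xf=np.sort(box[:,0])[:2].mean();yc=q[:,1].mean()
    m=val&(z>.09)&(z<.125)&(x<xf-.02)&(x>xf-.06)&(abs(y-yc)<.09)
    q=P[m];
    if len(q)>9:print('handle',len(q),q.min(0),q.max(0),cv2.minAreaRect(q[:,:2].astype('f4')),np.percentile(q[:,2],95))
    m=val&(z>.07)&(z<.115)&(x>.25)&(x<.55)&(y>-.35)&(y<-.05)
    k,l,s,c=cv2.connectedComponentsWithStats(m.astype('uint8'))
    for i in range(1,k):
        if s[i,4]>5:
            q=P[l==i];print('post?',s[i],np.median(q,0).round(4),q.max(0).round(4),q[q[:,2]>q[:,2].max()-.004].mean(0))
    m=val&(abs(z-.012)<.004)&(x>.25)&(x<.55)&(y>-.35)&(y<.05)
    k,l,s,_=cv2.connectedComponentsWithStats(m.astype('uint8'));i=1+s[1:,4].argmax()
    q=P[l==i];print('base',cv2.minAreaRect(q[:,:2].astype('f4')))
"

```

```text
s0
unit top ((0.753023087978363, 0.1270483434200287), (0.15398335456848145, 0.20430803298950195), 89.9638671875) 0.1392986588107865 4028
[[0.6507999897003174, 0.05009999871253967], [0.8550999760627747, 0.05000000074505806], [0.8551999926567078, 0.20399999618530273], [0.6509000062942505, 0.20409999787807465]]
handle 338 [0.59673942 0.08168283 0.10413537] [0.63058307 0.17341005 0.11682334] ((0.6136570572853088, 0.12756258249282837), (0.03374241665005684, 0.09171779453754425), 0.08340559154748917) 0.11422105797854801
post? [ 341  198   65   77 1345] [ 0.5395 -0.1819  0.0916] [ 0.5499 -0.0501  0.115 ] [ 0.54444776 -0.19899168  0.11297013]
post? [415 245   8  16  95] [ 0.43   -0.181   0.0897] [ 0.4371 -0.1749  0.1068] [ 0.43099348 -0.1833097   0.1044213 ]
post? [389 283  28  17 133] [ 0.418  -0.0764  0.0755] [ 0.4401 -0.0505  0.0802] [ 0.41316033 -0.0733749   0.07748661]
base ((0.42192915081977844, -0.12095014750957489), (0.09435760229825974, 0.19424313306808472), 7.814396381378174)
t0
unit top ((0.7512813210487366, 0.1253727525472641), (0.15179094672203064, 0.20013666152954102), 89.58155
[... 296 characters left out ...]
8318443298, 0.12518811225891113), (0.0344243161380291, 0.09183473140001297), 0.4729155898094177) 0.11495575862489395
post? [291 259  43   8 236] [ 0.5431 -0.0974  0.0957] [ 0.55   -0.0501  0.1148] [ 0.54728666 -0.09949721  0.11314188]
post? [345 260  77  14 461] [ 0.5351 -0.2529  0.0903] [ 0.5468 -0.1775  0.115 ] [ 0.54161649 -0.2711485   0.11315586]
post? [292 307  15  24  76] [ 0.407  -0.0731  0.0761] [ 0.4387 -0.0518  0.0846] [ 0.4273719  -0.07802189  0.08313659]
post? [347 308   7   7  36] [ 0.4309 -0.1859  0.1023] [ 0.4371 -0.1803  0.1078] [ 0.43047897 -0.18743373  0.10517301]
base ((0.4216935932636261, -0.12381479144096375), (0.0947633758187294, 0.18910665810108185), 7.792912006378174)
```

```bash
python3 -c "
from h import *
a=load('t0')['image'][170:350,170:450];b=load('s0')['image'][210:360,200:460]
cv2.imwrite('pics/c1.png',np.vstack([cv2.resize(a,(520,334)),cv2.resize(b,(520,300))])[:600,:,::-1])"
```

```text
(no output)
```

View pics/c1.png

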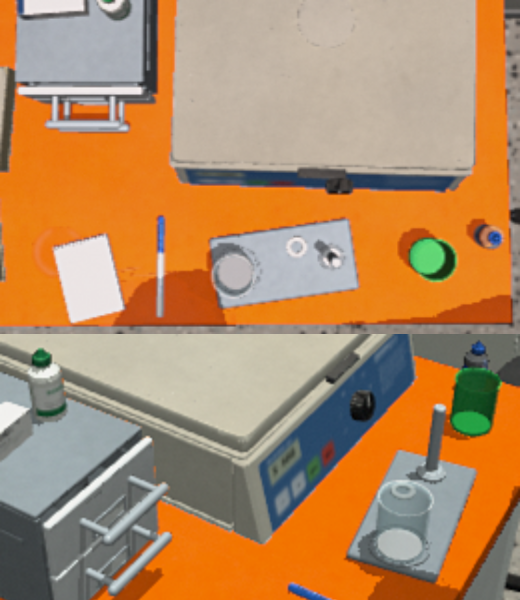

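Post ≈ (0.4306, −0.186), beaker spot ≈ (0.413, −0.059), stand yaw 7.8°, and the handle bar is at about (0.602, 0.126, 0.109). I'll move above the handle with the fingers closing along x.

>>> jog_arm --gripper '[0.32,0.32,0.32,0.32,0.32,0.32,0.32,0.32]' --pt "2 4 1" --pt "5 8.5 2" --pt "8 13.5 2" --pt "11 18.5 2" --pt "14 23.5 2" --pt "17 28.5 2" --pt "20 33.5 2" --pt "22 37 2" --twist '[5,15,25,35,45,55,64,68.8]'

```text
clock: 1.1
tcp_pos: [0.4289, -0.1637, 0.2511]
orientation: [-0.0, 0.705, 0.709, 0.0]
wrist_force: [1.3, -0.7, -0.2]
finger_gap: 0.0274
grip_force: 0.0
```

>>> jog_arm --gripper '[0.32,0.32,0.32,0.32,0.32,0.32,0.32,0.32]' --pt "3 5 0" --pt "6 10 0" --pt "9 15 0" --pt "12 20 0" --pt "15 25 0" --pt "17.4 29.2 0" --pt "17.4 29.2 0" --pt "17.4 29.2 0" --twist '[0,0,0,0,0,0,0,0]'

```text
clock: 2.1
tcp_pos: [0.6018, 0.1258, 0.2506]
orientation: [-0.0, 0.707, 0.708, -0.001]
wrist_force: [0.7, 0.2, -0.1]
finger_gap: 0.0272
grip_force: 0.0
```

```bash
python3 -c "
from h import *
r=shot('wrist','w1');print(r['fovy'],r['cx'],r['cy'],r['cam_to_world'].round(3).tolist());s=env.get_state();print(s['clock'],s['tcp_pos'],s['orientation'],s['finger_gap'])"
```

```text
65.70646984690485 317.818897144487 236.01267474178363 [[1.0, -0.002, 0.002, 0.602], [0.001, 0.953, 0.303, 0.203], [-0.002, -0.303, 0.953, 0.393], [0.0, 0.0, 0.0, 1.0]]
2.15 [0.60170241 0.12526445 0.25097892] [-2.58527563e-04  7.07045222e-01  7.07168069e-01 -5.55966472e-04] 0.02715286224853297
```

View pics/w1.png

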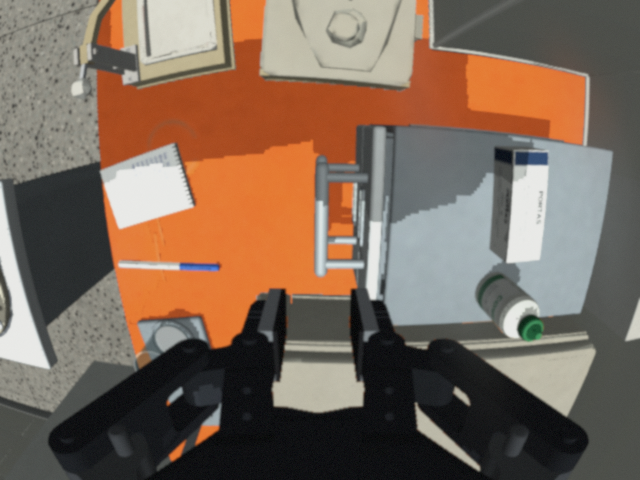

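Wrist view: bar at (321, 155–275), fingers centred near u≈317 and straddling its line. The unit front edge is at u≈378.

```bash
python3 -c "
from h import *
r=load('w1')
for u,v in((315,215),(328,215),(321,157),(321,275),(371,200),(388,200)):print(u,v,onplane(r,u,v,.109,True).round(4),onplane(r,u,v,.135,True).round(4))"
```

```text
315 215 [0.5992 0.1304 0.109 ] [0.5995 0.137  0.135 ]
328 215 [0.6095 0.1304 0.109 ] [0.6088 0.1371 0.135 ]
321 157 [0.6038 0.1761 0.109 ] [0.6036 0.1786 0.135 ]
321 275 [0.6041 0.0789 0.109 ] [0.6039 0.0903 0.135 ]
371 200 [0.6432 0.1427 0.109 ] [0.6394 0.1483 0.135 ]
388 200 [0.6568 0.1429 0.109 ] [0.6518 0.1484 0.135 ]
```

>>> jog_arm --gripper '[0.32,0.32,0.32,0.32,0.32,0.32,0.0,0.0]' --pt "0 0 -4" --pt "0 0 -8" --pt "0 0 -12" --pt "0 0 -14" --pt "0 0 -16" --pt "0 0 -16" --pt "0 0 -16" --pt "0 0 -16" --twist '[0,0,0,0,0,0,0,0]' --squeeze 30

```text
clock: 3.15
tcp_pos: [0.6027, 0.1251, 0.0925]
orientation: [0.001, 0.707, 0.707, 0.0]
wrist_force: [-0.6, -3.9, 1.4]
finger_gap: 0.0097
grip_force: 29.4
```

>>> jog_arm --gripper '[0,0,0,0,0,0,0,0]' --pt "0 0 0" --pt "0 0 0" --pt "-0.5 0 0" --pt "-1.5 0 0" --pt "-3 0 0" --pt "-5 0 0" --pt "-7 0 0" --pt "-9 0 0" --twist '[0,0,0,0,0,0,0,0]'

```text
clock: 4.15
tcp_pos: [0.5136, 0.1259, 0.0924]
orientation: [0.002, 0.707, 0.707, 0.001]
wrist_force: [2.5, -3.5, 3.8]
finger_gap: 0.0098
grip_force: 29.7
```

>>> jog_arm --gripper '[0,0,0,0,0,0,0,0]' --pt "-2 0 0" --pt "-4 0 0" --pt "-6 0 0" --pt "-8 0 0" --pt "-9.5 0 0" --pt "-10.2 0 0" --pt "-10.6 0 0" --pt "-10.7 0 0" --twist '[0,0,0,0,0,0,0,0]'

```text
clock: 5.15
tcp_pos: [0.409, 0.1268, 0.0925]
orientation: [0.002, 0.707, 0.707, 0.003]
wrist_force: [9.8, 1.1, -2.7]
finger_gap: 0.01
grip_force: 29.5
```

At the end stop. I'll release, rise and turn over the tray.

>>> jog_arm --gripper '[0.32,0.32,0.32,0.32,0.32,0.32,0.32,0.32]' --pt "0.1 0 0" --pt "0.2 0 0" --pt "0.2 0 0" --pt "0.2 0 4" --pt "0.2 0 9" --pt "0.2 0 14" --pt "2 0 17" --pt "3 0 17" --twist '[0,0,0,0,0,0,9,19]'

```text
clock: 6.15
tcp_pos: [0.4372, 0.1262, 0.264]
orientation: [0.002, 0.578, 0.816, 0.002]
wrist_force: [-0.4, 0.7, -0.9]
finger_gap: 0.0278
grip_force: 0.0
```

>>> jog_arm --gripper '[0.5,0.5,0.5,0.5,0.5,0.5,0.5,0.5]' --pt "1 0 0" --pt "2 0 0" --pt "3 0 0" --pt "4 0 0" --pt "5 0 0" --pt "6 0 0" --pt "7 0 0" --pt "7 0 0" --twist '[10,20,30,40,50,60,71,71]'

```text
clock: 7.15
tcp_pos: [0.5054, 0.126, 0.2607]
orientation: [-0.001, 0.001, 1.0, 0.0]
wrist_force: [-0.2, -0.1, 0.0]
finger_gap: 0.0425
grip_force: 0.0
```

```bash
python3 -c "
from h import *
r=shot('wrist','w2');t=shot('top','t2');s=env.get_state();print(s['clock'],s['tcp_pos'],s['orientation'],s['finger_gap'])
cv2.imwrite('pics/c2.png',np.hstack([cv2.resize(r['image'],(480,360)),cv2.resize(t['image'][190:350,160:300],(315,360))])[:,:,::-1])"
```

```text
7.25 [0.50480725 0.12602209 0.26097708] [-6.05081668e-04  1.20713082e-03  9.99999088e-01  3.28771968e-05] 0.04254323722735874
```

View pics/c2.png

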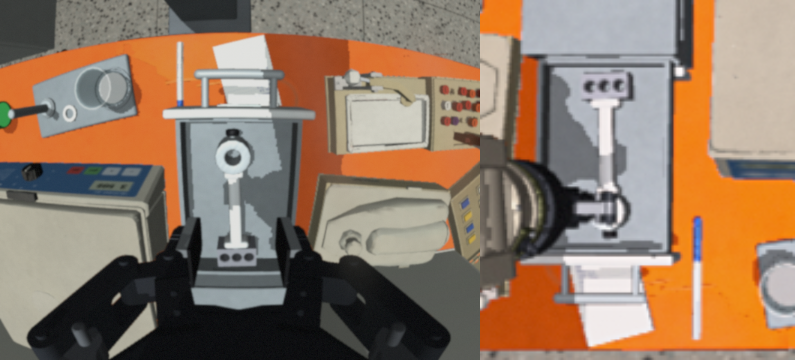

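Drawer is open. The hub is at about (311, 207) and the head at about (316, 343) in full wrist pixels. A zoomed crop will give exact pixels.

```bash
python3 -c "
from h import *
r=load('w2');c=r['image'][165:365,260:380]
cv2.imwrite('pics/c3.png',cv2.resize(c,None,fx=3,fy=3,interpolation=cv2.INTER_CUBIC)[:,:,::-1])
P=cloud(load('t2'));m=(P[...,2]>.09)&(P[...,2]<.125)
g=cv2.cvtColor(r['image'],cv2.COLOR_RGB2GRAY).astype(float)
for v in range(236,325,8): 
  row=g[v,285:345]; w=np.where(row>190)[0]; print(v,w.min()+285 if len(w) else None,w.max()+285 if len(w) else None,len(w))
"
```

```text
236 300 318 19
244 305 310 6
252 None None 0
260 None None 0
268 None None 0
276 310 319 10
284 306 319 14
292 306 319 14
300 307 320 14
308 308 320 13
316 308 320 13
324 302 328 27
```

View pics/c3.png

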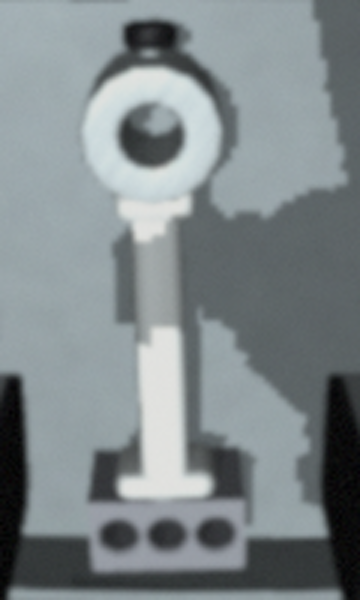

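Crop: bore at (152, 134), middle hole at (167, 534). In full pixels these are (310.7, 209.7) and (315.7, 343).

```bash
python3 -c "
from h import *
r=load('w2')
a=onplane(r,310.7,209.7,.12,True);b=onplane(r,315.7,343,.113,True);d=b-a
print(a,b,np.hypot(*d[:2]),np.degrees(np.arctan2(d[1],d[0])))
u=d[:2]/np.hypot(*d[:2]);print('bal',a[:2]+.04*u)
bar=[onplane(r,(p+q)/2,v,.113,True).round(4) for p,q,v in((306,319,284),(308,320,308))];print(bar)
for v in(170,):print(env.get_state()['tcp_pos'])"
```

```text
[0.49596934 0.1203541  0.12      ] [0.62392176 0.12378922 0.113     ] 0.12799852560911784 1.5378403607177027
bal [0.53595493 0.12142759]
[array([0.5629, 0.1213, 0.113 ]), array([0.5865, 0.1224, 0.113 ])]
[0.50480725 0.12602209 0.26097708]
```

>>> jog_arm --gripper '[0.5,0.5,0.5,0.5,0.5,0.5,0.5,0.5]' --pt "1.5 -0.2 0" --pt "3.1 -0.46 -1" --pt "3.1 -0.46 -5" --pt "3.1 -0.46 -9" --pt "3.1 -0.46 -13" --pt "3.1 -0.46 -16" --pt "3.1 -0.46 -17.6" --pt "3.1 -0.46 -17.6" --twist '[0.8,1.7,1.7,1.7,1.7,1.7,1.7,1.7]'

```text
clock: 8.25
tcp_pos: [0.5359, 0.1212, 0.084]
orientation: [-0.001, -0.015, 1.0, -0.0]
wrist_force: [-0.1, -0.1, 0.4]
finger_gap: 0.0426
grip_force: 0.0
```

>>> jog_arm --gripper '[0.3,0.1,0,0,0,0,0,0]' --pt "0 0 0" --pt "0 0 0" --pt "0 0 0" --pt "0 0 0" --pt "0 0 0" --pt "0 0 0" --pt "0 0 0" --pt "0 0 0" --twist '[0,0,0,0,0,0,0,0]' --squeeze 70

```text
clock: 9.25
tcp_pos: [0.5377, 0.1214, 0.0869]
orientation: [0.002, -0.015, 1.0, 0.0]
wrist_force: [0.3, -0.9, 5.0]
finger_gap: 0.0126
grip_force: 69.2
```

>>> jog_arm --gripper '[0,0,0,0,0,0,0,0]' --pt "0 0 0.5" --pt "0 0 1.2" --pt "0 0 2.5" --pt "0 0 4" --pt "0 0 6" --pt "0 0 8" --pt "0 0 9.5" --pt "0 0 10" --twist '[0,0,0,0,0,0,0,0]'

```text
clock: 10.25
tcp_pos: [0.537, 0.1215, 0.1868]
orientation: [0.001, -0.015, 1.0, 0.0]
wrist_force: [-0.6, 0.2, -3.7]
finger_gap: 0.0129
grip_force: 68.2
```

```bash
python3 -c "
from h import *
r=shot('wrist','w3');s2=shot('scene','s3');s=env.get_state();print(s['clock'],s['tcp_pos'],s['orientation'],s['finger_gap'],s['wrist_force'],s['ft_torque'])
cv2.imwrite('pics/c4.png',np.hstack([cv2.resize(r['image'][130:430,180:460],(420,450)),cv2.resize(s2['image'][180:400,120:300],(368,450))])[:,:,::-1])"
```

```text
10.35 [0.53661898 0.12147576 0.18586102] [ 4.64862880e-04 -1.52441176e-02  9.99883690e-01  8.75487840e-05] 0.013010569518567366 [-0.33149517  0.48437307 -2.98797127] [-0.02295337 -0.01710607  0.00421598]
```

View pics/c4.png

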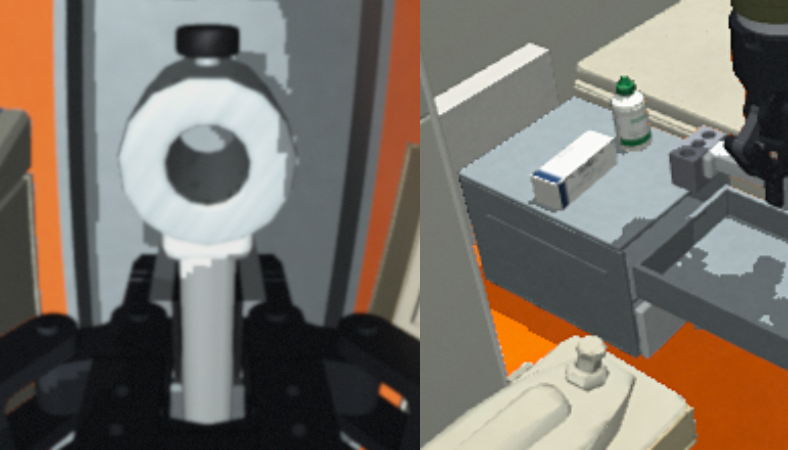

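The arm is held, hub forward, with the bore at crop (207, 163), i.e. full (318, 238.7). Now carry it over.

>>> jog_arm --gripper '[0,0,0,0,0,0,0,0]' --pt "-1 -1 1" --pt "-2.5 -3 2" --pt "-4 -6 2" --pt "-5.5 -9.5 2" --pt "-7 -13 2" --pt "-8.5 -16.5 2" --pt "-9.5 -20 2" --pt "-10.5 -23 2" --twist '[5,14,24,34,44,54,64,74]'

```text
clock: 11.35
tcp_pos: [0.4304, -0.1095, 0.2046]
orientation: [-0.0, -0.616, 0.788, 0.001]
wrist_force: [-0.6, 0.3, -3.2]
finger_gap: 0.0128
grip_force: 68.4
```

>>> jog_arm --gripper '[0,0,0,0,0,0,0,0]' --pt "-0.3 -1.5 0" --pt "-0.6 -2.8 0" --pt "-0.7 -3.5 0" --pt "-0.7 -3.8 0" --pt "-0.7 -3.8 0" --pt "-0.7 -3.8 0" --pt "-0.7 -3.8 0" --pt "-0.7 -3.8 0" --twist '[9,17,21,22,22,22,22,22]'

```text
clock: 12.35
tcp_pos: [0.4244, -0.1463, 0.2053]
orientation: [0.0, 0.753, -0.658, -0.0]
wrist_force: [-0.2, 0.5, -3.3]
finger_gap: 0.0126
grip_force: 68.4
```

```bash
python3 -c "
from h import *
r=shot('wrist','w5');t=shot('top','t5');q=shot('scene','s5');s=env.get_state();print(s['clock'],s['tcp_pos'],s['orientation'],s['finger_gap'],s['wrist_force'],s['ft_torque'])
R=load('w3');a=onplane(R,318,238.7,.221,True);print('bore then',a,np.array([.5366,.1215])-a[:2])
cv2.imwrite('pics/c5.png',np.hstack([cv2.resize(r['image'][100:400,180:460],(420,450)),cv2.resize(q['image'][180:360,340:490],(375,450))])[:,:,::-1])"
```

```text
12.5 [ 0.42438118 -0.14647652  0.2053459 ] [ 2.17927139e-05  7.53271057e-01 -6.57710205e-01 -9.83602114e-06] 0.012843270454455238 [ 0.37403429 -0.40109005 -4.48732324] [-0.00823345  0.01943863 -0.02607604]
bore then [0.49480865 0.12028331 0.221     ] [0.04179135 0.00121669]
```

View pics/c5.png

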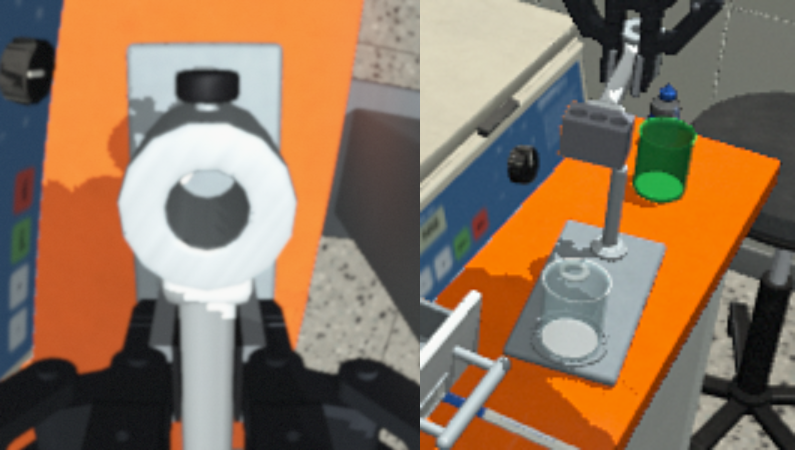

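Arm over the stand, aligned with the base; the bore is at full wrist px (318, 238) and the head's middle hole at scene px (411, 228). Next I'll work out the residuals.

```bash
python3 -c "
from h import *
q=load('s5');r=load('w5');t=load('t5')
P=cloud(q);print('head top pts',[P[v,u].round(4).tolist() for v,u in((229,405),(231,416),(225,414),(228,411),(224,405))])
zt=np.median([P[v,u][2] for v,u in((229,405),(231,416),(225,414),(224,405))]);us=zt-.033;print('underside',us)
for z in(us+.04,.2403):
  b=onplane(r,318,238,z,True);print('bore',b)
h=onplane(q,410.8,228,zt);print('head',h, np.hypot(*(h-b)[:2]),np.degrees(np.arctan2(*(h-b)[1::-1])))
m=(P[...,2]>.17)&(P[...,2]<.25)&(P[...,1]>-.1)&(P[...,1]<0)&(abs(P[...,0]-.415)<.06)&(np.mgrid[:480,:640][0]>215)
A=P[m];print(len(A),A.min(0),A.max(0))
m=abs(A[:,2]-zt)<.003;print(cv2.minAreaRect(A[m][:,:2].astype('f4')))
"
```

```text
head top pts [[0.4187, -0.046, 0.2301], [0.3984, -0.0473, 0.2321], [0.4098, -0.0659, 0.2306], [0.4136, -0.0629, 0.2245], [0.426, -0.0632, 0.2288]]
underside 0.19734552096709188
bore [ 0.42999945 -0.18764358  0.23734552]
bore [ 0.43013099 -0.1885863   0.2403    ]
head [ 0.41097461 -0.05407189  0.23034552] 0.1358716071383667 98.1050706877149
719 [ 0.38706639 -0.09966219  0.19706091] [ 0.43712939 -0.04174798  0.2342509 ]
((0.41370901465415955, -0.07168911397457123), (0.048054132610559464, 0.05527161806821823), 5.872645378112793)
```

```bash
python3 -c "
from h import *
q=load('s5');im=q['image'];g=cv2.cvtColor(im,cv2.COLOR_RGB2GRAY)
print(g[220:236,394:428:1].tolist().__str__().replace('], [','\n'))
t=load('t5');c=t['image'][285:335,270:370];c0=load('t0')['image'][285:335,270:370]
cv2.imwrite('pics/c6.png',np.vstack([np.hstack([cv2.resize(x,(400,200),interpolation=2) for x in(c0,c)]),cv2.resize(im[200:270,380:460],(457,400),interpolation=2).copy() if 0 else np.pad(cv2.resize(im[205:265,380:460],(533,400),interpolation=2),((0,0),(0,267),(0,0)))])[:,:,::-1])"
```

```text
[[75, 78, 82, 87, 84, 84, 93, 115, 111, 66, 68, 88, 151, 159, 170, 165, 159, 154, 151, 146, 149, 163, 161, 195, 237, 122, 107, 110, 113, 112, 113, 114, 114, 112
80, 84, 86, 87, 84, 84, 100, 103, 103, 97, 98, 100, 118, 144, 166, 179, 175, 173, 172, 170, 165, 166, 147, 144, 175, 111, 101, 110, 112, 112, 113, 112, 112, 113
84, 87, 88, 86, 95, 129, 103, 103, 104, 107, 103, 102, 101, 103, 109, 116, 126, 132, 157, 159, 174, 171, 169, 170, 170, 176, 196, 104, 110, 112, 112, 113, 112, 114
84, 89, 85, 82, 90, 110, 95, 88, 89, 86, 91, 94, 101, 101, 99, 101, 101, 102, 109, 109, 122, 129, 153, 158, 171, 174, 206, 241, 106, 110, 111, 114, 112, 112
85, 88, 85, 90, 113, 92, 66, 70, 73, 73, 70, 68, 82, 98, 104, 100, 103, 103, 102, 101, 101, 102, 108, 108, 111, 123, 149, 196, 103, 111, 110, 112, 111, 112
84, 85, 84, 87, 104, 99, 74, 69, 71, 72, 69, 63, 69, 98, 92, 83, 84, 86, 83, 95, 100, 101, 100, 99, 97, 100, 117, 182, 164, 125, 121, 107, 110, 111
86, 87, 95, 115, 103, 102, 99, 91, 83, 78, 76, 79, 82, 92, 68, 71, 73, 73, 70, 72, 81, 99, 104, 101, 104, 104, 105, 130, 179, 173, 173, 167, 117, 109
87,
[... 575 characters left out ...]
160
82, 86, 97, 68, 71, 69, 71, 71, 70, 72, 70, 71, 70, 69, 70, 72, 71, 71, 73, 77, 82, 83, 98, 97, 103, 102, 101, 102, 103, 87, 58, 109, 151, 155
84, 84, 92, 68, 70, 70, 73, 72, 70, 72, 71, 70, 71, 70, 69, 72, 71, 70, 70, 69, 73, 70, 73, 74, 84, 85, 98, 98, 100, 67, 75, 123, 155, 147
87, 87, 93, 69, 72, 71, 70, 72, 72, 70, 73, 73, 72, 72, 72, 72, 70, 69, 70, 69, 72, 68, 71, 69, 72, 70, 74, 75, 71, 52, 87, 140, 148, 144
88, 85, 73, 71, 72, 70, 73, 71, 71, 68, 69, 72, 71, 71, 72, 72, 72, 71, 73, 71, 71, 73, 73, 70, 71, 68, 71, 70, 65, 53, 87, 143, 148, 130
88, 83, 71, 71, 70, 71, 71, 70, 73, 70, 72, 71, 73, 70, 70, 71, 71, 71, 72, 72, 70, 71, 72, 69, 69, 70, 71, 72, 64, 54, 96, 152, 148, 87]]
```

View pics/c6.png

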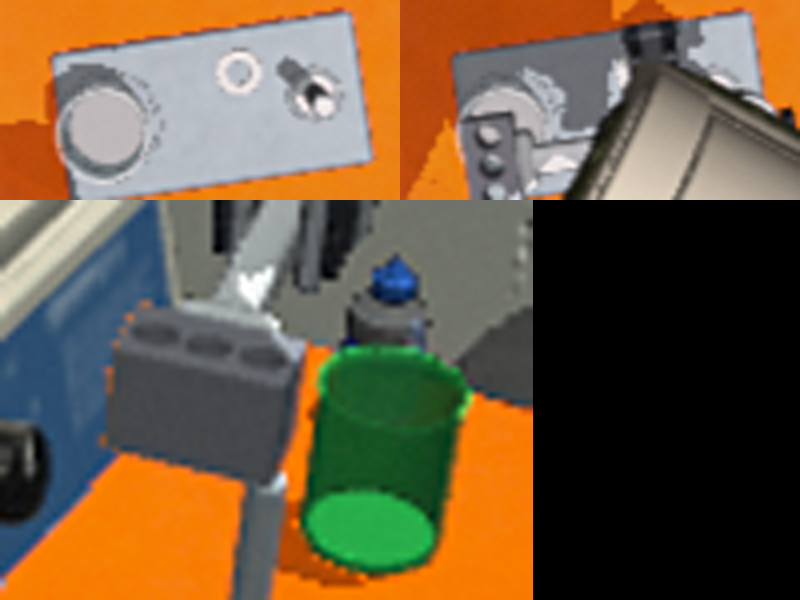

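Middle hole: scene (411, 226.6) and top view (293, 325.8).

```bash
python3 -c "
from h import *
q=load('s5');t=load('t5');t0=load('t0')
h=[onplane(q,411,226.6,z) for z in(.2305,.233)]+[onplane(t,292.6,325.4,z) for z in(.2305,.233)]
for x in h:print(x)
# triangulate
o1,d1=ray(q,411,226.6);o2,d2=ray(t,292.6,325.4)
s=np.linalg.lstsq(np.c_[d1,-d2],o2-o1,rcond=None)[0];print(o1+d1*s[0],o2+d2*s[1])
print('spot via beaker base top view',onplane(t0,270+104/4-.4,285+126/4-.4,.014),'post',onplane(t0,270+318/4,285+94/4,.105))"
```

```text
[ 0.41239651 -0.05832557  0.2305    ]
[ 0.41111825 -0.05461255  0.233     ]
[ 0.41344232 -0.06123083  0.2305    ]
[ 0.41372757 -0.06135784  0.233     ]
[ 0.41334797 -0.06108932  0.22863914] [ 0.41323124 -0.06113685  0.22865005]
spot via beaker base top view [ 0.41144123 -0.05770947  0.014     ] post [ 0.4365835  -0.18478014  0.105     ]
```

>>> jog_arm --gripper '[0,0,0,0,0,0,0,0]' --pt "0 0.1 -1" --pt "0 0.17 -2" --pt "0 0.17 -3.5" --pt "0 0.17 -5" --pt "0 0.17 -6" --pt "0 0.17 -6.2" --pt "0 0.17 -6.2" --pt "0 0.17 -6.2" --twist '[0,0,0,0,0,0,0,0]'

```text
clock: 13.5
tcp_pos: [0.4248, -0.1451, 0.1438]
orientation: [-0.0, 0.753, -0.658, 0.0]
wrist_force: [0.7, -0.0, -3.6]
finger_gap: 0.0129
grip_force: 68.4
```

```bash
python3 -c "
from h import *
q=shot('scene','s7');s=env.get_state();print(s['clock'],s['tcp_pos'],s['orientation'],s['finger_gap'],s['wrist_force'],s['ft_torque'])
P=cloud(q);z=P[...,2];m=(abs(P[...,0]-.413)<.03)&(abs(P[...,1]+.06)<.02)&(z>.12)&(z<.19)
print('head top z',np.percentile(z[m],[50,90,97]))
r=load('t0');P=cloud(r);print
cv2.imwrite('pics/c7.png',cv2.resize(q['image'][190:350,340:500],(600,600),interpolation=2)[:,:,::-1])"
```

```text
13.55 [ 0.4247617  -0.14509321  0.14384387] [-7.86509686e-05  7.53241578e-01 -6.57743766e-01  5.07736332e-04] 0.012650388826110621 [-0.11162089 -0.34761984 -2.86061867] [-0.00523112  0.0066283  -0.01030306]
head top z [0.16244247 0.16983698 0.170945  ]
```

View pics/c7.png

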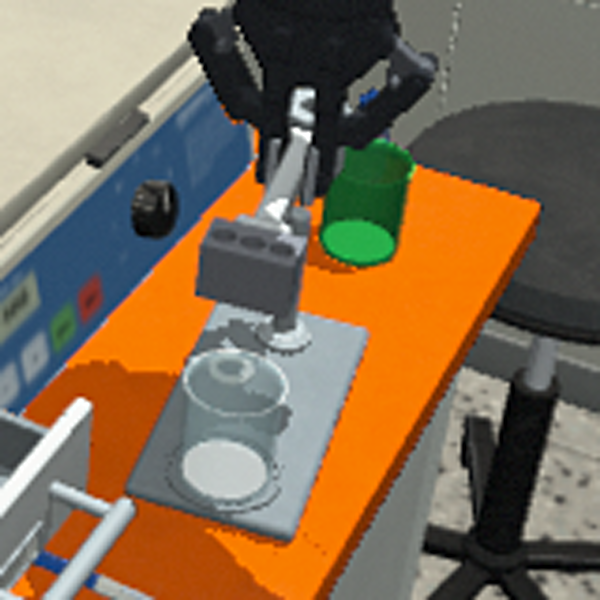

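Arm is level, head above the beaker, and nothing is touching. One last check that the drawer is fully open, then hand in if so.

```bash
python3 -c "
from h import *
for n in('t5','s7'):
    P=cloud(load(n));z=P[...,2];m=(z>.104)&(z<.118)&(P[...,0]<.43)&(P[...,0]>.36)&(abs(P[...,1]-.127)<.035)
    print(n,m.sum(),P[m][:,0].min() if m.any() else 0,np.percentile(P[m][:,0],5) if m.any() else 0)
P=cloud(load('s0'));z=P[...,2];m=(z>.104)&(z<.118)&(P[...,0]<.62)&(P[...,0]>.56)&(abs(P[...,1]-.127)<.035);print(P[m][:,0].min(),np.percentile(P[m][:,0],5))"
```

```text
t5 178 0.40346467570822875 0.4038668308257849
s7 257 0.4024267603564635 0.4034340755477168
0.5967394230952716 0.5979305031453647
```

```bash
python3 -c "
from h import *
print(env.hand_in())"
```

```text
the job is handed in; nothing more can be done
None
```

I handed the job in with the upper drawer fully open (about 194.5 of 195 mm) and the arm held level, bore over the post, head over the beaker and hub underside about 3 cm above the post top; positions are by camera, good to a few millimetres.

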